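# Load the soap melter

### The arm

A 7-joint arm with a two-finger parallel gripper is mounted at the origin on the work surface. World frame = base frame: x ahead of the robot, y to its left, z up, the work surface at z = 0. Lengths are in m, angles in rad, forces in N, time in s.
With the tool pointing down it reaches from about 0.35 to 0.9 m from the base axis. Payload 7.2 kg.
Tool frame: the origin (TCP) lies at the very end of the fingers, on their centre line; the grasp point (between the pads) lies 19 mm behind it (env.hold_point_z is the distance from the TCP to the grasp point, in m); z points along the fingers, y is the line along which they close (so a half turn about z gives the same grasp; the last joint's range is limited). The gripper opens to 88 mm and grips with 3 to 60 N. Pads are 20 mm wide; open, the fingers measure 115 mm over their backs; the gripper's body (75 mm by 178 mm) begins 61 mm behind the grasp point.
Start: joints at [-1.248, 0.411, -0.013, 1.596, 0.006, 1.134, -0.082], TCP at [0.238, 0.578, 0.197] pointing down, gripper open.
Joint ranges: [-2.95, 2.95], [-0.29, 1.99], [-1.47, 1.44], [0.14, 2.54], [-1.03, 4.17], [0.13, 1.85], [-2.86, 2.86]. Speed limits (rad/s): [2.39, 2.39, 3.01, 3.01, 3.14, 3.14, 3.14].

### API

Orientations are given as a unit quaternion [x, y, z, w].
In Python, from cell import env gives the robot as it stands.
- The arm moves only by the tool step_arm, never from a script. Its argument "increments" is a list of rows, each an object of numbers: "dx", "dy", "dz": the shift along the tool's x, y, z in cm; "turn": the turn about the tool's z in rad. A call has 1 to 12 rows; each row shifts and turns the commanded pose from where the row before left it, along the tool's axes as they then stand; what a row does not reach is not made up. A row lasts 1/10 s, in which the tool goes at most 50 mm and 8.59 degrees, less where a joint would pass 70% of its speed; a pose out of reach is approached as far as the arm can. A call with a gripper value outside its range is refused whole. "grip" is the finger opening in cm, from 0 to 8.78, set as the call begins (left out, the last holds). The fingers move at their own pace and stop on an object; "grip_force" is the grip in N (left out, the last holds). Time passes only in rows, so rows that do not move let the fingers close. It gives the time, the measured TCP pose, the force, the opening and the grip force at its end, in the units of the state.
- env.observe(): the state, without advancing time (a new reading comes with each control period).
- env.camera(name): name is "scene" or "top"; returns a dict with "image" (420x560x3 uint8, blue, green, red), "depth" (420x560 float32, m along the optical axis (not along the pixel's ray), 0 where there is no reading), "fx", "fy", "cx", "cy" (pixels), "view" (4x4, takes a point from world to camera coordinates). Camera axes: x right, y up, looking along -z (the intrinsics and any distortion apply to the point x, -y, -z); pixel columns grow to the right and rows downward; lengths in m; the calibration is good to about 2 mm. A picture is of the moment at which its call begins.
- env.job_done(): hands the job in; it is judged then, once.
The state is a dict: "t": time; "q": joint angles; "qvel": joint speeds; "effort": joint torques, N m; "position": TCP position; "tool_rot": TCP orientation; "contact_force": force on the tool from outside, world axes, zero at the start; "wrist_torque": the same for the moment, N m; "width": finger opening in m; "grasp_force": force on a finger pad.
Only numpy, scipy, OpenCV 4.12 (cv2) and the standard library are available. Lean on these libraries where they do the work, as an engineer would, in place of code of your own. Each camera call takes 0.05 s, during which the arm holds its last target. There are 200 camera calls.

### The job

Get the soap melter ready: gently lower the tapered blue pot into the melter's tapered well so that it sits level and fully home, and let go of it. Then carry the wooden tray over and tip both oval soap bars out of it into the pot, without touching the bars with the gripper, and set the empty tray back down flat on the ledge. Leave the mortar and the dropper bottle where they stand.

Things in the scene. Friction and masses are not known exactly. Their poses are not given: they have to be found in the camera images.
- warmer_well (a point): Soap melter: white round base, 184 mm in diameter, 70 mm tall, fixed, with a small steel dial on its side. This point is the centre of the mouth of its conical well, level with its top face; z is up. The well is 140 mm wide at the mouth, 85 mm at its flat floor 36 mm down; its walls slope 38 degrees from the vertical, as the pot's do (both slippery), with 2 to 3 mm to spare all round.
- pot_mid (a point): Blue pot, open at the top, 0.3 to 0.55 kg, upright on the ledge: 80 mm tall, 76 mm wide outside at the base, 144 mm from 44 mm up to the rim; wall 8 mm, so the rim can be pinched from above, one finger inside. This point: on its axis, half-way up (40 mm below the rim); z is the axis. Seated, its base rests on the well's floor and the point is 4 mm above the melter's top face.
- tray_handle (a point): Wooden tray, 150 (x) by 92 (y) mm, 0.25 kg: floor 6 mm thick, lips 8 mm thick and 34 mm high on three sides, open at the +x end. A handle bar, 16 mm square, bridges it along y. This point is the bar's centre, 96 mm above the tray's underside, over its centre of mass; the open edge lies 83 mm ahead (x) and 90 mm (floor's upper face) below it; z is up.
- soap_a_mid (a point): Pink oval soap bar, flat, 64 by 40 mm and 24 mm thick, about 70 g, lying crosswise on the tray's floor in its rear part. Soap slides on the tray once it is tipped by 25 to 37 degrees. This point is the bar's centre; y is its long axis, z its thickness.
- soap_b_mid (a point): Second bar, the same as the first, lying crosswise nearer to the tray's open end. This point is its centre.
- mortar_mid (a point): White ceramic mortar with its pestle in it, 112 mm in diameter, 75 mm tall (pestle to 100 mm), 0.9 kg; stays where it is. This point is its centre, half-way up.
- bottle_mid (a point): Amber glass dropper bottle with a black cap, 48 mm in diameter, 114 mm tall; stays where it is. This point is its centre, half-way up.
Mind the look-alikes: they are no part of the job. What is shaped like the part that bears soap_a_mid but red or turquoise is not meant.

How it is judged:
By the outcome, as a careful person would: the job done as asked, in the order asked, and still so for the second after the job is handed in, with the robot touching nothing.
It also fails if it takes over 72 s, if anything falls off the work surface, if the arm or the gripper's body presses on something with over 40 N, if the wrist force passes 120 N, or if a joint passes its speed limit or range.

## Working session

There is one attempt and no reset: what is moved stays moved. The work goes in short steps, Python scripts to look and compute and a tool call to move; the robot and the scene stay as the last step left them, time stands still between calls to the robot, and variables do not carry over. Pictures are saved under pics/ and viewed, at most 10 in all, crops included, and the job is handed in when it is done.

Besides the shell and the picture viewer there is one more tool, called after "Call:" in YAML: its name, and indented under it one key for each argument. step_arm: Moves the arm, as the interface text tells. Its arguments: {"type":"object","properties":{"increments":{"type":"array"},"grip":{"type":"number"},"grip_force":{"type":"number"}},"required":["increments"]}

```bash
mkdir -p pics; ls; cat > h.py <<'E'
import numpy as np, cv2
from cell import env
def cloud(name):
    c=env.camera(name); d=c["depth"]; v,u=np.mgrid[:d.shape[0],:d.shape[1]]
    K=np.array([[c["fx"],0,c["cx"]],[0,c["fy"],c["cy"]],[0,0,1]])
    x=(u-c["cx"])/c["fx"]*d; y=(v-c["cy"])/c["fy"]*d
    P=np.stack([x,-y,-d,np.ones_like(d)],-1)@np.linalg.inv(c["view"]).T
    P=P[...,:3]; P[d==0]=np.nan
    return c["image"],P,c
E
python3 - <<'E'
from h import *
for n in("scene","top"):
    im,P,c=cloud(n); cv2.imwrite(f"pics/{n}0.png",im); print({k:c[k] for k in c if k not in("image","depth")})
    np.save(n+"0.npy",P)
s=env.observe(); print(s)
E
```

```text
pics
{'fx': 408.3105292573756, 'fy': 408.3105292573756, 'cx': 289.97810242484, 'cy': 212.4172747584062, 'view': array([[-0.7818691 ,  0.62302394,  0.02284453,  0.45960663],
       [-0.35102975, -0.47021845,  0.80973621,  0.1542128 ],
       [ 0.51522696,  0.62508861,  0.58634922, -1.46366233],
       [ 0.        ,  0.        ,  0.        ,  1.        ]])}
{'fx': 388.6308800877451, 'fy': 388.6308800877451, 'cx': 278.48911199677303, 'cy': 209.23295431680066, 'view': array([[-0.02556202, -0.99961648,  0.01065233,  0.04252279],
       [ 0.9981639 , -0.02493664,  0.05519955, -0.60303364],
       [-0.05491274,  0.01204379,  0.99841852, -1.01729004],
       [ 0.        ,  0.        ,  0.        ,  1.        ]])}
{'t': 0.1, 'q': array([-1.2482047 ,  0.41180774, -0.01272933,  1.59694259,  0.0056386 ,
        1.13430293, -0.08219097]), 'qvel': array([-1.07337903e-03, -9.90362379e-04,  8.10229643e-05, -2.49225002e-03,
        2.62034151e-04,  4.86347522e-04, -2.75632500e-04]), 'effort': array([ 1.71225256e-03, -5.89096069e+01,  6.43289499e-01, -2.91710329e+01,
       -5.37765550e-02,  1.44030206e-02,  2.05494467e-05]), 'position': array([0.23793098, 0.57741505, 0.19670798]), 'tool_rot': array([ 1.94122724e-01,  9.80976993e-01, -7.08495295e-04, -7.47344719e-05]), 'contact_force': array([ 0.52947378, -0.96634896,  0.39458252]), 'wrist_torque': array([ 0.01819131,  0.02063728, -0.03745984]), 'grasp_force': 0.0, 'width': 0.08794543365652525}
```

View pics/scene0.png

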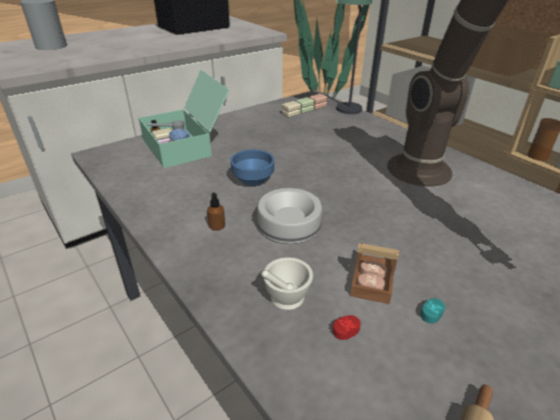

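View pics/top0.png

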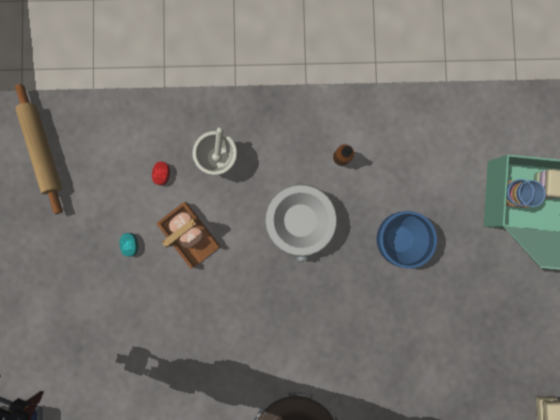

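The top picture shows the melter at (301,221), pot at (407,239), tray at (188,235), mortar at (215,153), bottle at (344,154), and the red and turquoise decoys at (160,173) and (129,244). I'll measure these next and zoom on the tray.

```bash
python3 - <<'E'
from h import *
from scipy.optimize import least_squares
im=cv2.imread("pics/top0.png"); T=np.load("top0.npy"); S=np.load("scene0.npy"); ims=cv2.imread("pics/scene0.png")
def circ(p):
    f=lambda a:np.hypot(p[:,0]-a[0],p[:,1]-a[1])-a[2]
    r=least_squares(f,[*np.median(p[:,:2],0),.07],loss="soft_l1",f_scale=.003); return r.x.round(4),len(p)
def reg(P,u0,u1,v0,v1,z0,z1):
    q=P[v0:v1,u0:u1].reshape(-1,3); return q[(q[:,2]>z0)&(q[:,2]<z1)]
p=reg(T,365,450,200,280,.072,.09); print("pot rim",circ(p),p[:,2].mean())
print("pot floor z",np.median(T[235:245,400:412,2]))
p=reg(T,255,345,175,265,.062,.076); r=np.hypot(*(p[:,:2]-np.median(p[:,:2],0)).T);print("melter",circ(p),np.median(p[:,2]),r.min(),r.max())
p=reg(T,285,320,205,237,.025,.04); print("well floor",circ(p),p.mean(0))
p=reg(S,250,330,185,245,.064,.076); print("melter S",p.mean(0),circ(p))
p=reg(S,225,280,145,190,.072,.086); print("pot S",p.mean(0),circ(p))
for n,P,b in(("T",T,(150,225,195,275)),("S",S,(345,405,235,305))):
    p=reg(P,*b,.085,.115); m=p.mean(0); w,V=np.linalg.eigh(np.cov((p-m)[:,:2].T)); print("handle",n,m,p[:,2].max(),V[:,1],np.degrees(np.arctan2(V[1,1],V[0,1])),w**.5*3.46,len(p))
    p=reg(P,*b,.008,.06); print(n,"tray rect",cv2.minAreaRect((p[:,:2]*1000).astype(np.float32)))
    p=reg(P,*b,.027,.04);print(" lip rect",cv2.minAreaRect((p[:,:2]*1000).astype(np.float32)))
print("mortar",np.nanmax(T[130:175,190:240,2]),circ(reg(T,190,240,130,175,.065,.08)))
p=reg(T,330,358,142,168,.09,.13);print("bottle",p.mean(0),p[:,2].max())
for n,b in(("red",(150,170,160,186)),("turq",(118,140,232,258))):
    p=reg(T,*b,.01,.1);print(n,p.mean(0))
a=cv2.resize(im[195:275,145:230],None,fx=5,fy=5,interpolation=2);b=cv2.resize(ims[235:310,345:405],(320,400),interpolation=2)
cv2.imwrite("pics/tray.png",np.hstack([a[:400],b]))
E
```

```text
pot rim (array([ 0.5171, -0.2922,  0.0676]), 629) 0.07942400643249749
pot floor z 0.0086342594561708
melter (array([ 0.5724, -0.0271,  0.0782]), 2123) 0.06926190495096374 0.06064794492637464 0.09254604701937456
well floor (array([ 0.5724, -0.0295,  0.0318]), 939) [ 0.57237501 -0.02937511  0.03449974]
melter S [ 0.57959898 -0.0179074   0.0693852 ] (array([ 0.5781, -0.0203,  0.079 ]), 1048)
pot S [ 0.5227458  -0.28536437  0.0780658 ] (array([ 0.52  , -0.2881,  0.0675]), 330)
handle T [0.54839517 0.27057055 0.10270546] 0.10829868965096923 [-0.59691171  0.80230693] 126.64903411278836 [0.01754122 0.09407701] 291
T tray rect ((542.0963745117188, 267.30242919921875), (150.84628295898438, 92.80530548095703), 36.6575813293457)
 lip rect ((542.1146240234375, 267.6481018066406), (150.1024169921875, 92.88943481445312), 36.35743713378906)
handle S [0.55226416 0.27774169 0.0996547 ] 0.10734471456638284 [-0.59406159  0.80441956] 126.44576407454748 [0.01824311 0.09325557] 401
S tray rect ((545.1486206054688, 271.576416015625), (150.67962646484375, 92.03482055664062), 36.609771728515625)
 lip rect ((555.3825073242188, 279.4189453125), (123.52130126953125, 91.52268981933594), 36.591773986816406)
mortar 0.10040059861261286 (array([0.7461, 0.1864, 0.0501]), 516)
bottle [ 0.74015692 -0.14422392  0.10518707] 0.11551809702833371
red [0.70711668 0.33865686 0.02271343]
turq [0.52105927 0.42401441 0.02280875]
```

View pics/tray.png

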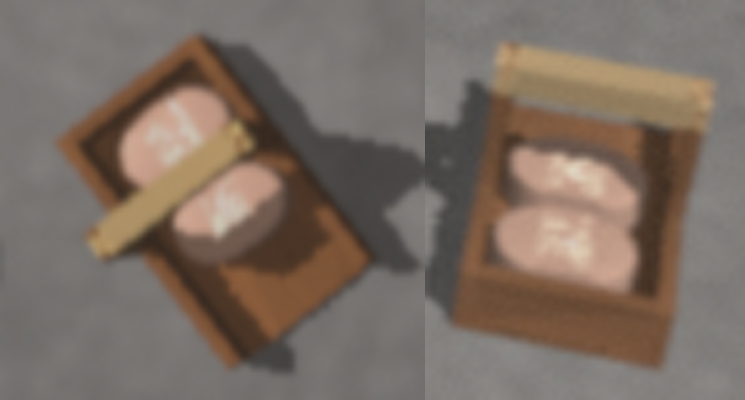

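The crop shows the tray's open end facing the base, along about 216.6° in world yaw. Both bars sit rear of centre and the handle bar bridges the tray. Next I'll refine the pot and melter centres and work out the approach rows.

```bash
python3 - <<'E'
from h import *
from scipy.optimize import least_squares
for n,bp,bm in(("top",(365,450,200,280),(255,345,175,265)),("scene",(225,280,145,190),(250,330,185,245))):
  P=np.load(n+"0.npy")
  for nm,b,z0,z1,c0 in(("pot",bp,.072,.088,(.518,-.291)),("melter",bm,.063,.076,(.574,-.026))):
    q=P[b[2]:b[3],b[0]:b[1]].reshape(-1,3);q=q[(q[:,2]>z0)&(q[:,2]<z1)]
    a=np.arctan2(q[:,1]-c0[1],q[:,0]-c0[0]);r=np.hypot(q[:,0]-c0[0],q[:,1]-c0[1])
    k=((a+np.pi)/(2*np.pi)*48).astype(int)
    for f,lab in((np.argmax,"out"),(np.argmin,"in")):
        e=np.array([q[k==i][f(r[k==i])] for i in range(48) if (k==i).sum()>2])
        s=least_squares(lambda p:np.hypot(e[:,0]-p[0],e[:,1]-p[1])-p[2],[*c0,.07],loss="soft_l1",f_scale=.002)
        print(n,nm,lab,s.x.round(4),len(e))
s=env.observe()
d=np.array([.449,-.291])-s["position"][:2]; az=np.arctan2(.925,.381)
N=20
for i in range(N):
    y=np.array([np.cos(az),np.sin(az)]);x=np.array([-y[1],y[0]])
    print(round(d/N@x*100,2),round(d/N@y*100,2),end="; ")
    if i<8: az-=.1475
E
```

```text
top pot out [ 0.517  -0.293   0.0715] 48
top pot in [ 0.5171 -0.2926  0.0639] 48
top melter out [ 0.5725 -0.0275  0.091 ] 48
top melter in [ 0.5727 -0.0276  0.0639] 48
scene pot out [ 0.5199 -0.2893  0.0714] 48
scene pot in [ 0.5196 -0.2891  0.0637] 48
scene melter out [ 0.5754 -0.0228  0.0903] 48
scene melter in [ 0.5767 -0.0218  0.0657] 48
-2.63 -3.61; -3.13 -3.19; -3.57 -2.69; -3.92 -2.14; -4.2 -1.54; -4.38 -0.91; -4.46 -0.25; -4.45 0.41; -4.34 1.05; -4.34 1.05; -4.34 1.05; -4.34 1.05; -4.34 1.05; -4.34 1.05; -4.34 1.05; -4.34 1.05; -4.34 1.05; -4.34 1.05; -4.34 1.05; -4.34 1.05;
```

Call:
step_arm:
  increments:
    - {"dx":-2.6,"dy":-3.6,"turn":0.1475}
    - {"dx":-3.1,"dy":-3.2,"turn":0.1475}
    - {"dx":-3.6,"dy":-2.7,"turn":0.1475}
    - {"dx":-3.9,"dy":-2.1,"turn":0.1475}
    - {"dx":-4.2,"dy":-1.5,"turn":0.1475}
    - {"dx":-4.4,"dy":-0.9,"turn":0.1475}
    - {"dx":-4.5,"dy":-0.2,"turn":0.1475}
    - {"dx":-4.4,"dy":0.4,"turn":0.1475}
    - {"dx":-4.3,"dy":1.0}
    - {"dx":-4.3,"dy":1.0}
    - {"dx":-4.3,"dy":1.0}
    - {"dx":-4.3,"dy":1.0}
  grip: 6

```text
schema error: expected keys dx, dy, dz, turn
```

Call:
step_arm:
  increments:
    - {"dx":-2.6,"dy":-3.6,"dz":0,"turn":0.1475}
    - {"dx":-3.1,"dy":-3.2,"dz":0,"turn":0.1475}
    - {"dx":-3.6,"dy":-2.7,"dz":0,"turn":0.1475}
    - {"dx":-3.9,"dy":-2.1,"dz":0,"turn":0.1475}
    - {"dx":-4.2,"dy":-1.5,"dz":0,"turn":0.1475}
    - {"dx":-4.4,"dy":-0.9,"dz":0,"turn":0.1475}
    - {"dx":-4.5,"dy":-0.2,"dz":0,"turn":0.1475}
    - {"dx":-4.4,"dy":0.4,"dz":0,"turn":0.1475}
    - {"dx":-4.3,"dy":1.0,"dz":0,"turn":0}
    - {"dx":-4.3,"dy":1.0,"dz":0,"turn":0}
    - {"dx":-4.3,"dy":1.0,"dz":0,"turn":0}
    - {"dx":-4.3,"dy":1.0,"dz":0,"turn":0}
  grip: 6

```text
t: 1.3
position: [0.3631, 0.0574, 0.1975]
tool_rot: [0.707, 0.707, 0.0, -0.0]
contact_force: [0.7, 0.1, 0.4]
width: 0.0601
grasp_force: 0.0
```

Call:
step_arm:
  increments:
    - {"dx":-4.35,"dy":1.1,"dz":0,"turn":0}
    - {"dx":-4.35,"dy":1.1,"dz":0,"turn":0}
    - {"dx":-4.35,"dy":1.1,"dz":0,"turn":0}
    - {"dx":-4.35,"dy":1.1,"dz":0,"turn":0}
    - {"dx":-4.35,"dy":1.1,"dz":0.5,"turn":0}
    - {"dx":-4.35,"dy":1.1,"dz":2,"turn":0}
    - {"dx":-4.35,"dy":1.1,"dz":2,"turn":0}
    - {"dx":-4.35,"dy":1.1,"dz":2,"turn":0}
    - {"dx":0,"dy":0,"dz":0,"turn":0}
    - {"dx":0,"dy":0,"dz":0,"turn":0}

```text
t: 2.3
position: [0.4498, -0.2901, 0.1312]
tool_rot: [0.708, 0.706, -0.001, -0.001]
contact_force: [-0.0, -0.3, 0.2]
width: 0.0599
grasp_force: 0.0
```

```bash
python3 - <<'E'
from h import *
print(env.observe()["position"],env.observe()["q"])
im,P,c=cloud("scene"); cv2.imwrite("pics/s1.png",cv2.resize(im[100:250,180:400],(800,545)))
m=(P[...,2]>.115)&(P[...,2]<.14)&(np.abs(P[...,0]-.45)<.1)&(np.abs(P[...,1]+.29)<.1)
q=P[m];print("tips",q.min(0),q.max(0),q.mean(0))
E
```

```text
[ 0.44979614 -0.29011569  0.13118735] [-0.16016709  0.42513113  0.84217335  1.92753021 -0.38249822  0.95965377
  0.85967086]Traceback (most recent call last):
  File "<stdin>", line 5, in <module>
    return umr_minimum(a, axis, None, out, keepdims, initial, where)
ValueError: zero-size array to reduction operation minimum which has no identity
```

View pics/s1.png

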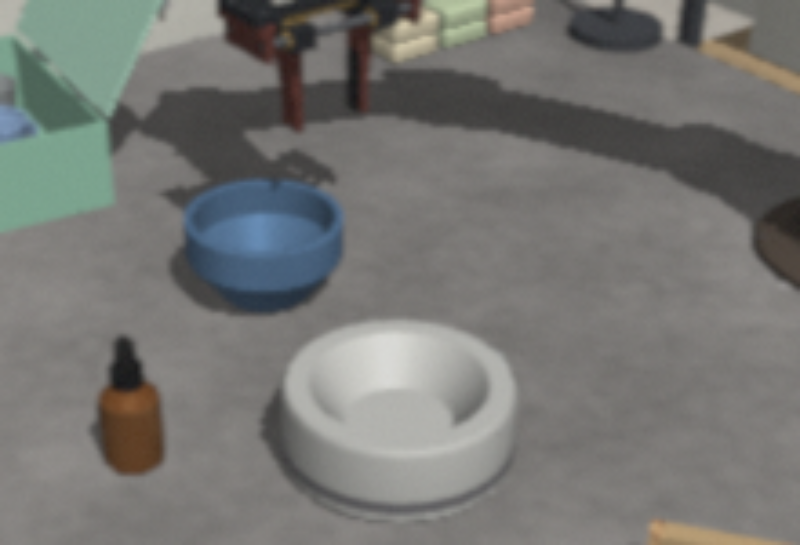

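The fingers show in the crop at (295,125) and (357,110), above the pot's near side. I'll compare the measured positions numerically.

```bash
python3 - <<'E'
from h import *
im,P,c=cloud("scene")
def pr(p):
    q=c["view"]@np.r_[p,1]; return c["cx"]+c["fx"]*q[0]/-q[2], c["cy"]-c["fy"]*q[1]/-q[2]
for p in([.45-.03,-.29,.131],[.45+.03,-.29,.131],[.4505,-.291,.08],[.5185,-.291,.08]):
    u,v=pr(np.array(p)); print(p,"full",round(u),round(v),"crop",(u-180)*800/220,(v-100)*545/150)
for cu,cv in((290,110),(357,95),(293,90),(357,70)):
    u=int(cu*220/800+180);v=int(cv*150/545+100);print((cu,cv),P[v,u])
E
```

```text
[0.42000000000000004, -0.29, 0.131] full 276 137 crop 348.8849021779055 134.93081854384755
[0.48, -0.29, 0.131] full 261 142 crop 294.95524192294766 152.18551557104135
[0.4505, -0.291, 0.08] full 268 153 crop 321.5853680205431 193.8401692182424
[0.5185, -0.291, 0.08] full 252 159 crop 260.23759086631486 214.78850961245482
(290, 110) [ 0.49194405 -0.28306398  0.17817843]
(357, 95) [ 0.42001851 -0.27912109  0.1744231 ]
(293, 90) [ 0.48971336 -0.2800671   0.19880148]
(357, 70) [ 0.42302568 -0.27540024  0.2004211 ]
```

```bash
python3 - <<'E'
from h import *
im,P,c=cloud("scene")
for u in (258,260,262,264,274,276,278):
    print(u,[(v,*(P[v,u]*1000).round().astype(int)) for v in range(126,150,3)])
cv2.imwrite("pics/s2.png",cv2.resize(im[95:175,225:325],(800,600),interpolation=cv2.INTER_NEAREST))
E
```

```text
258 [(126, np.int64(491), np.int64(-289), np.int64(189)), (129, np.int64(492), np.int64(-288), np.int64(180)), (132, np.int64(489), np.int64(-293), np.int64(167)), (135, np.int64(298), np.int64(-573), np.int64(-3)), (138, np.int64(318), np.int64(-545), np.int64(0)), (141, np.int64(337), np.int64(-518), np.int64(3)), (144, np.int64(350), np.int64(-499), np.int64(1)), (147, np.int64(361), np.int64(-483), np.int64(-1))]
260 [(126, np.int64(493), np.int64(-275), np.int64(195)), (129, np.int64(490), np.int64(-281), np.int64(182)), (132, np.int64(492), np.int64(-278), np.int64(173)), (135, np.int64(493), np.int64(-276), np.int64(164)), (138, np.int64(312), np.int64(-539), np.int64(1)), (141, np.int64(325), np.int64(-521), np.int64(-2)), (144, np.int64(344), np.int64(-494), np.int64(2)), (147, np.int64(360), np.int64(-471), np.int64(3))]
262 [(126, np.int64(487), np.int64(-273), np.int64(194)), (129, np.int64(486), np.int64(-276), np.int64(183)), (132, np.int64(485), np.int64(-277), np.int64(172)), (135, np.int64(486), np.int64(-276), np.int64(162)), (138, np.int64(308), np.int64(-531), np.
[... 1131 characters left out ...]
int64(-543), np.int64(3)), (135, np.int64(242), np.int64(-526), np.int64(-1)), (138, np.int64(260), np.int64(-502), np.int64(1)), (141, np.int64(276), np.int64(-481), np.int64(0)), (144, np.int64(293), np.int64(-458), np.int64(1)), (147, np.int64(307), np.int64(-439), np.int64(0))]
278 [(126, np.int64(421), np.int64(-277), np.int64(175)), (129, np.int64(424), np.int64(-274), np.int64(167)), (132, np.int64(222), np.int64(-539), np.int64(3)), (135, np.int64(238), np.int64(-517), np.int64(2)), (138, np.int64(254), np.int64(-497), np.int64(1)), (141, np.int64(268), np.int64(-478), np.int64(-1)), (144, np.int64(288), np.int64(-452), np.int64(2)), (147, np.int64(301), np.int64(-435), np.int64(0))]
```

View pics/s2.png

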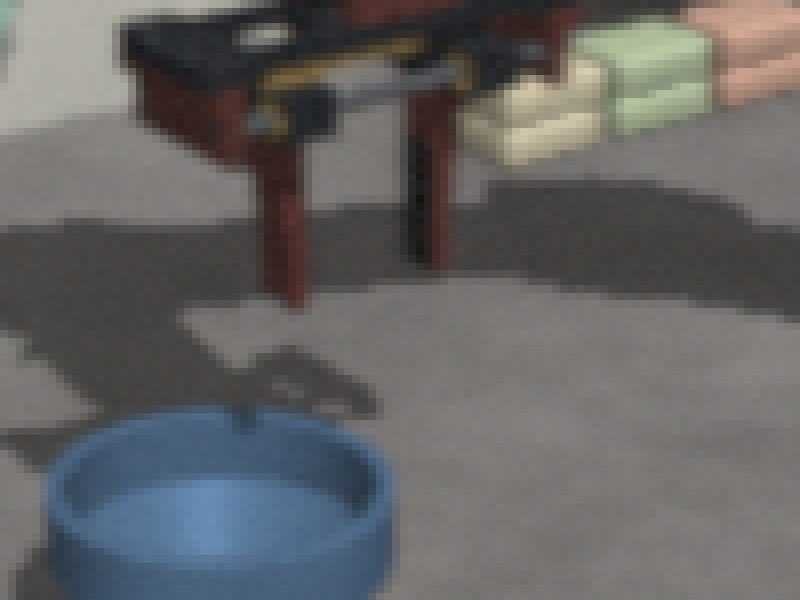

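Call:
step_arm:
  increments:
    - {"dx":0,"dy":0,"dz":2,"turn":0}
    - {"dx":0,"dy":0,"dz":2,"turn":0}
    - {"dx":0,"dy":0,"dz":2,"turn":0}
    - {"dx":0,"dy":0,"dz":1,"turn":0}
    - {"dx":0,"dy":0,"dz":0.5,"turn":0}
    - {"dx":0,"dy":0,"dz":0,"turn":0}

```text
t: 3.05
position: [0.4517, -0.2881, 0.0578]
tool_rot: [0.707, 0.708, 0.0, 0.0]
contact_force: [-0.7, -0.1, 0.7]
width: 0.0598
grasp_force: 0.0
```

```bash
python3 - <<'E'
from h import *
s=env.observe();print(s["position"],s["q"].round(2),env.hold_point_z)
im,P,c=cloud("scene")
for u in (266,268,270,272,274,276,278,280):
    print(u,[(v,*(P[v,u]*1000).round().astype(int).tolist()) for v in range(144,165,3)])
a=cv2.resize(im[110:185,215:315],(800,600),interpolation=cv2.INTER_NEAREST)
cv2.imwrite("pics/s3.png",a)
E
```

```text
[ 0.45168102 -0.28811389  0.05776528] [-0.09  0.53  0.76  1.99 -0.49  0.82  0.95] 0.0187
266 [(144, 322, -484, -1), (147, 339, -461, 1), (150, 350, -446, -3), (153, 454, -300, 79), (156, 454, -300, 67), (159, 455, -300, 56), (162, 456, -297, 46)]
268 [(144, 316, -479, 0), (147, 332, -457, 0), (150, 349, -435, 2), (153, 450, -294, 80), (156, 452, -291, 71), (159, 455, -288, 62), (162, 453, -290, 48)]
270 [(144, 314, -469, 3), (147, 326, -453, 0), (150, 343, -430, 2), (153, 354, -414, 0), (156, 455, -276, 78), (159, 454, -278, 66), (162, 458, -272, 58)]
272 [(144, 305, -468, 1), (147, 319, -449, 0), (150, 336, -426, 1), (153, 351, -406, 2), (156, 452, -269, 80), (159, 466, -250, 82), (162, 477, -235, 81)]
274 [(144, 294, -470, -3), (147, 318, -438, 4), (150, 325, -427, -2), (153, 345, -402, 2), (156, 358, -384, 1), (159, 373, -363, 2), (162, 383, -351, -2)]
276 [(144, 425, -283, 110), (147, 419, -290, 95), (150, 422, -287, 86), (153, 336, -401, -1), (156, 351, -381, 0), (159, 369, -357, 4), (162, 379, -343, 1)]
278 [(144, 421, -277, 112), (147, 420, -279, 100), (150, 420, -278, 89), (153, 331, -394, 1), (156, 342, -381, -3), (159, 362, -353, 3), (162, 374, -338, 2)]
280 [(144, 280, -450, 1), (147, 294, -431, -1), (150, 314, -405, 4), (153, 326, -390, 1), (156, 341, -370, 2), (159, 351, -356, -1), (162, 368, -333, 2)]
```

View pics/s3.png

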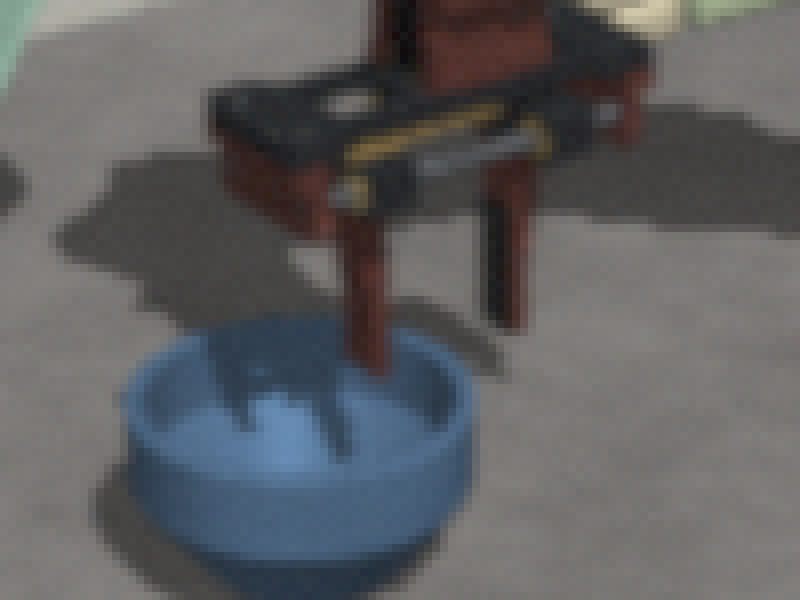

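The visible fingertips, crop (375,375) and (510,330), sit just about at rim height, roughly 24 mm above the reported TCP. I'll check which of the two is right against the gripper body's height.

```bash
python3 - <<'E'
from h import *
im,P,c=cloud("scene")
for u in (246,250,254,259,261,276,279):
    print(u,[(v,*(P[v,u]*1000).round().astype(int).tolist()) for v in range(122,160,3) if P[v,u,2]>.02])
E
```

```text
246 [(122, 526, -303, 207), (125, 538, -285, 206), (128, 541, -281, 198), (131, 532, -296, 181), (134, 530, -300, 168), (152, 500, -352, 75), (155, 501, -351, 64), (158, 501, -352, 52)]
250 [(122, 515, -297, 206), (125, 531, -274, 208), (128, 541, -259, 206), (131, 540, -262, 196), (134, 532, -275, 179), (137, 534, -271, 171), (149, 482, -355, 79), (152, 484, -352, 69), (155, 489, -345, 63), (158, 485, -351, 47)]
254 [(122, 496, -304, 198), (125, 519, -269, 207), (128, 527, -258, 203), (131, 528, -257, 194), (134, 531, -254, 186), (137, 530, -255, 176), (140, 531, -255, 166), (149, 472, -345, 80), (152, 474, -342, 71), (155, 476, -340, 61), (158, 474, -343, 47)]
259 [(125, 506, -263, 206), (128, 502, -268, 193), (131, 506, -263, 186), (134, 510, -258, 179), (137, 497, -276, 158), (143, 496, -279, 136), (146, 493, -284, 123), (149, 490, -289, 109), (152, 490, -289, 98), (155, 490, -289, 87), (158, 464, -328, 51)]
261 [(122, 473, -299, 194), (125, 496, -266, 202), (128, 493, -270, 190), (131, 505, -254, 189), (134, 503, -257, 177), (137, 488, -278, 155), (140, 489, -277, 145), (143, 490, -276, 136), (146, 492, -274, 126), (149, 489, -278, 113), (152, 492, -275, 105), (155, 488, -280, 90), (158, 463, -318, 55)]
276 [(122, 439, -265, 198), (125, 421, -289, 175), (131, 421, -288, 154), (134, 420, -289, 143), (137, 421, -288, 133), (140, 422, -287, 122), (143, 422, -287, 111), (146, 423, -286, 101), (149, 424, -284, 91)]
279 [(122, 416, -279, 187), (125, 420, -274, 180), (128, 430, -261, 177), (131, 420, -273, 159), (134, 416, -279, 145), (137, 420, -273, 138), (140, 420, -273, 127), (143, 416, -279, 113), (146, 420, -273, 106), (149, 418, -275, 93)]
```

Finger length from tip to body is 80 mm, as specified, but both sit about 25 mm higher than the reading. So the real tip height is the reported z plus about 25 mm. I'll go by vision and descend carefully, watching the force.

Call:
step_arm:
  increments:
    - {"dx":-0.3,"dy":-0.1,"dz":1.0,"turn":0}
    - {"dx":0,"dy":0,"dz":1.0,"turn":0}
    - {"dx":0,"dy":0,"dz":0.6,"turn":0}
    - {"dx":0,"dy":0,"dz":0.4,"turn":0}
    - {"dx":0,"dy":0,"dz":0,"turn":0}

```text
t: 3.65
position: [0.4498, -0.2917, 0.0267]
tool_rot: [0.707, 0.707, -0.0, -0.001]
contact_force: [-0.5, -0.1, 0.2]
width: 0.0599
grasp_force: 0.0
```

```bash
python3 - <<'E'
from h import *
s=env.observe();print(s["position"],s["contact_force"])
im,P,c=cloud("scene")
for u in (259,261,276,279):
    print(u,[(v,*(P[v,u]*1000).round().astype(int).tolist()) for v in range(134,166,3) if P[v,u,2]>.02])
E
```

```text
[ 0.44979278 -0.29165792  0.02668276] [-0.46074738 -0.11444107  0.2340891 ]
259 [(134, 502, -269, 173), (137, 502, -269, 163), (140, 506, -264, 155), (143, 506, -265, 145), (146, 497, -278, 126), (149, 493, -284, 112), (152, 492, -286, 100), (155, 489, -290, 86), (158, 490, -290, 75), (161, 490, -289, 65), (164, 471, -318, 34)]
261 [(134, 495, -268, 171), (137, 494, -270, 160), (140, 504, -256, 158), (143, 502, -259, 146), (146, 488, -280, 123), (149, 489, -279, 113), (152, 491, -276, 104), (155, 488, -280, 90), (158, 487, -282, 78), (161, 490, -279, 69), (164, 486, -284, 54)]
276 [(134, 417, -294, 140), (137, 442, -260, 149), (140, 421, -289, 121), (143, 422, -287, 111), (146, 418, -292, 97), (149, 421, -288, 88), (152, 421, -289, 77), (155, 419, -290, 64), (158, 424, -284, 57)]
279 [(134, 420, -273, 149), (137, 420, -273, 138), (140, 413, -282, 122), (143, 413, -282, 111), (146, 416, -279, 102), (149, 411, -285, 87), (152, 415, -279, 79), (155, 414, -281, 67), (158, 414, -281, 55)]
```

Fingertips are now about 27 mm below the rim, on both sides of the wall. I'll close.

Call:
step_arm:
  increments:
    - {"dx":0,"dy":0,"dz":0,"turn":0}
    - {"dx":0,"dy":0,"dz":0,"turn":0}
    - {"dx":0,"dy":0,"dz":0,"turn":0}
    - {"dx":0,"dy":0,"dz":0,"turn":0}
    - {"dx":0,"dy":0,"dz":0,"turn":0}
    - {"dx":0,"dy":0,"dz":0,"turn":0}
    - {"dx":0,"dy":0,"dz":0,"turn":0}
  grip: 0
  grip_force: 50

```text
t: 4.4
position: [0.4504, -0.2914, 0.0274]
tool_rot: [0.707, 0.707, 0.0, -0.0]
contact_force: [0.8, 5.5, 2.2]
width: 0.0077
grasp_force: 39.0
```

Call:
step_arm:
  increments:
    - {"dx":0,"dy":0,"dz":-0.3,"turn":0}
    - {"dx":0,"dy":0,"dz":-0.7,"turn":0}
    - {"dx":0,"dy":0,"dz":-1.5,"turn":0}
    - {"dx":0,"dy":0,"dz":-2,"turn":0}
    - {"dx":0,"dy":0,"dz":-2,"turn":0}
    - {"dx":0,"dy":0,"dz":-2,"turn":0}
    - {"dx":0,"dy":0,"dz":-1.5,"turn":0}
    - {"dx":0,"dy":0,"dz":0,"turn":0}
    - {"dx":0,"dy":0,"dz":0,"turn":0}

```text
t: 5.3
position: [0.4504, -0.2914, 0.1275]
tool_rot: [0.707, 0.707, 0.0, 0.0]
contact_force: [-0.4, 0.3, -3.3]
width: 0.0076
grasp_force: 50.0
```

```bash
cat >> h.py <<'E'
from scipy.optimize import least_squares
def pot(name,zlo,zhi,zrel=None):
    im,P,c=cloud(name); h=cv2.cvtColor(im,cv2.COLOR_BGR2HSV)
    m=(h[...,0]>100)&(h[...,0]<118)&(h[...,1]>90)&(P[...,2]>zlo)&(P[...,2]<zhi)&(P[...,1]<.2)&(P[...,0]>.35)
    q=P[m]
    # fit plane through top rim: keep points within 8 mm of the plane's top, outer radius 72
    return q,im
def rim(q,c0,tol=.006):
    a=np.arctan2(q[:,1]-c0[1],q[:,0]-c0[0]);k=((a+np.pi)/(2*np.pi)*36).astype(int)
    r=np.hypot(q[:,0]-c0[0],q[:,1]-c0[1])
    e=np.array([q[(k==i)&(r>.055)&(r<.08)][np.argsort(q[(k==i)&(r>.055)&(r<.08)][:,2])[-6:]].mean(0) for i in range(36) if ((k==i)&(r>.055)&(r<.08)).sum()>8])
    A=np.c_[e[:,:2]-c0[:2],np.ones(len(e))]; s=least_squares(lambda p:A@p-e[:,2],[0,0,e[:,2].mean()],loss="soft_l1",f_scale=.002).x
    f=least_squares(lambda p:np.hypot(e[:,0]-p[0],e[:,1]-p[1])-p[2],[*c0[:2],.068],loss="soft_l1",f_scale=.002).x
    return "centre",f.round(4),"z",s[2].round(4),"slopes deg",np.degrees(s[:2]).round(1),len(e)
E
python3 - <<'E'
from h import *
s=env.observe();print(s["position"],s["contact_force"],s["wrist_torque"],s["width"])
for n in("top","scene"):
    q,im=pot(n,.1,.21); print(n,len(q),rim(q,(.518,-.291)))
E
```

```text
[ 0.45035212 -0.29142673  0.12750164] [-0.44992415  0.31519459 -3.31134928] [-0.04884647  0.29861324 -0.03436078] 0.007585479376441575
top 2153 ('centre', array([ 0.517 , -0.2983,  0.0669]), 'z', np.float64(0.181), 'slopes deg', array([0.9, 0.6]), 30)
scene 1159 ('centre', array([ 0.519 , -0.2941,  0.0667]), 'z', np.float64(0.1779), 'slopes deg', array([1. , 0.8]), 28)
```

Call:
step_arm:
  increments:
    - {"dx":1,"dy":0.2,"dz":0,"turn":0}
    - {"dx":2.5,"dy":0.5,"dz":0,"turn":0}
    - {"dx":3.2,"dy":0.7,"dz":0,"turn":0}
    - {"dx":3.2,"dy":0.7,"dz":0,"turn":0}
    - {"dx":3.2,"dy":0.7,"dz":0,"turn":0}
    - {"dx":3.2,"dy":0.7,"dz":0,"turn":0}
    - {"dx":3.2,"dy":0.7,"dz":0,"turn":0}
    - {"dx":3.2,"dy":0.7,"dz":0,"turn":0}
    - {"dx":2.7,"dy":0.5,"dz":0,"turn":0}
    - {"dx":1.7,"dy":0.2,"dz":0,"turn":0}
    - {"dx":0,"dy":0,"dz":0,"turn":0}
    - {"dx":0,"dy":0,"dz":0,"turn":0}

```text
t: 6.6
position: [0.5057, -0.0207, 0.127]
tool_rot: [0.707, 0.707, -0.001, -0.0]
contact_force: [0.3, -0.5, -3.0]
width: 0.0078
grasp_force: 50.0
```

```bash
python3 - <<'E'
from h import *
s=env.observe();print(s["position"],s["q"].round(2))
for n in("top","scene"):
    q,im=pot(n,.1,.21); print(n,len(q),rim(q,(.575,-.024)))
    b=q  # outer radius check by bins on straight wall
E
```

```text
[ 0.50572418 -0.02065105  0.12697598] [-0.72  0.37  0.84  2.   -0.35  0.92  0.3 ]
top 1505 ('centre', array([ 0.5723, -0.0291,  0.0669]), 'z', np.float64(0.1807), 'slopes deg', array([-0.4, -0.1]), 26)
scene 1679 ('centre', array([ 0.5749, -0.0252,  0.0669]), 'z', np.float64(0.179), 'slopes deg', array([1.3, 0.6]), 32)
```

Call:
step_arm:
  increments:
    - {"dx":0.2,"dy":0.05,"dz":0.5,"turn":0}
    - {"dx":0,"dy":0,"dz":1,"turn":0}
    - {"dx":0,"dy":0,"dz":1,"turn":0}
    - {"dx":0,"dy":0,"dz":1,"turn":0}
    - {"dx":0,"dy":0,"dz":1,"turn":0}
    - {"dx":0,"dy":0,"dz":0.7,"turn":0}
    - {"dx":0,"dy":0,"dz":0.3,"turn":0}
    - {"dx":0,"dy":0,"dz":0,"turn":0}

```text
t: 7.5
position: [0.5066, -0.0189, 0.072]
tool_rot: [0.707, 0.707, -0.0, -0.0]
contact_force: [0.0, -0.0, -2.6]
width: 0.0076
grasp_force: 50.0
```

```bash
python3 - <<'E'
from h import *
s=env.observe();print(s["position"],s["contact_force"],s["wrist_torque"])
for n,c0 in(("top",(.5725,-.0275)),("scene",(.575,-.0225))):
    q,im=pot(n,.09,.16); print(n,len(q),rim(q,c0))
    _,P,_=cloud(n); p=P[(np.abs(P[...,2]-.069)<.005)]; r=np.hypot(p[:,0]-c0[0],p[:,1]-c0[1]); p=p[(r>.07)&(r<.1)]
    a=np.arctan2(p[:,1]-c0[1],p[:,0]-c0[0]);k=((a+np.pi)/2/np.pi*48).astype(int);r=np.hypot(p[:,0]-c0[0],p[:,1]-c0[1])
    e=np.array([p[k==i][r[k==i].argmax()] for i in range(48) if (k==i).sum()>2 and r[k==i].max()<.098])
    print(" melter",least_squares(lambda x:np.hypot(e[:,0]-x[0],e[:,1]-x[1])-.0912,c0,loss="soft_l1",f_scale=.001).x.round(4),len(e))
E
```

```text
[ 0.50656449 -0.01894331  0.07200374] [ 0.00287742 -0.00440584 -2.55781785] [-0.10667636  0.25922079  0.0197933 ]
top 456 ('centre', array([ 0.5729, -0.0273,  0.0667]), 'z', np.float64(0.1255), 'slopes deg', array([ 0.3, -0.1]), 25)
 melter [ 0.5725 -0.0275] 34
scene 1057 ('centre', array([ 0.5757, -0.0224,  0.0667]), 'z', np.float64(0.1245), 'slopes deg', array([1.5, 0.6]), 29)
 melter [ 0.5747 -0.0236] 32
```

Call:
step_arm:
  increments:
    - {"dx":0,"dy":0,"dz":0.3,"turn":0}
    - {"dx":0,"dy":0,"dz":0.3,"turn":0}
    - {"dx":0,"dy":0,"dz":0.2,"turn":0}
    - {"dx":0,"dy":0,"dz":0.1,"turn":0}
    - {"dx":0,"dy":0,"dz":0.0,"turn":0}

```text
t: 8.2
position: [0.5066, -0.0188, 0.0633]
tool_rot: [0.707, 0.707, -0.0, -0.0]
contact_force: [-0.3, -0.5, -2.6]
width: 0.0077
grasp_force: 50.0
```

Call:
step_arm:
  increments:
    - {"dx":0,"dy":0,"dz":0.1,"turn":0}
    - {"dx":0,"dy":0,"dz":0.1,"turn":0}
    - {"dx":0,"dy":0,"dz":0.0,"turn":0}

```text
t: 8.5
position: [0.507, -0.0188, 0.0615]
tool_rot: [0.707, 0.707, 0.0, 0.0]
contact_force: [-0.5, -0.5, -2.1]
width: 0.008
grasp_force: 50.0
```

Call:
step_arm:
  increments:
    - {"dx":0,"dy":0,"dz":0.1,"turn":0}
    - {"dx":0,"dy":0,"dz":0.1,"turn":0}
    - {"dx":0,"dy":0,"dz":0.0,"turn":0}

```text
t: 8.8
position: [0.5081, -0.0189, 0.0612]
tool_rot: [0.707, 0.707, 0.001, 0.0]
contact_force: [-5.8, 1.2, 18.9]
width: 0.0078
grasp_force: 50.0
```

Contact came at 33.8 mm above the pot's table height, against 34 mm expected, so the pot is home. I'll relax the load slightly and then release.

Call:
step_arm:
  increments:
    - {"dx":0,"dy":0,"dz":-0.15,"turn":0}
    - {"dx":0,"dy":0,"dz":0,"turn":0}
  grip_force: 10

```text
t: 9.0
position: [0.507, -0.0188, 0.0613]
tool_rot: [0.707, 0.707, 0.0, 0.0]
contact_force: [-1.4, 0.4, 7.7]
width: 0.0082
grasp_force: 10.0
```

Call:
step_arm:
  increments:
    - {"dx":0,"dy":0,"dz":0,"turn":0}
    - {"dx":0,"dy":0,"dz":0,"turn":0}
    - {"dx":0,"dy":0,"dz":0,"turn":0}
    - {"dx":0,"dy":0,"dz":0,"turn":0}
    - {"dx":0,"dy":0,"dz":-2,"turn":0}
    - {"dx":0,"dy":0,"dz":-4,"turn":0}
    - {"dx":0,"dy":0,"dz":-4,"turn":0}
    - {"dx":0,"dy":0,"dz":-2,"turn":0}
  grip: 4

```text
t: 9.8
position: [0.5079, -0.0193, 0.1837]
tool_rot: [0.707, 0.707, 0.001, 0.001]
contact_force: [0.2, 0.7, -0.8]
width: 0.0397
grasp_force: 0.0
```

```bash
python3 - <<'E'
from h import *
s=env.observe();print(s["position"],s["contact_force"],s["q"].round(3))
for n,c0 in(("top",(.5725,-.0275)),("scene",(.575,-.0225))):
    q,im=pot(n,.09,.16); print(n,len(q),rim(q,c0))
E
```

```text
[ 0.50790464 -0.01931978  0.18372204] [ 0.18931255  0.68895204 -0.80415031] [-0.782  0.293  0.896  1.937 -0.266  1.032  0.23 ]
top 361 ('centre', array([ 0.5734, -0.0274,  0.0669]), 'z', np.float64(0.1153), 'slopes deg', array([-0.2, -0.2]), 24)
scene 883 ('centre', array([ 0.5756, -0.023 ,  0.067 ]), 'z', np.float64(0.1143), 'slopes deg', array([0.1, 0.1]), 31)
```

The pot is seated, with its rim at z ≈ 0.114 m, level and centred. Next is the tray handle, at about (0.550, 0.2735) with the bar running at 126.6°.

Call:
step_arm:
  increments:
    - {"dx":4.2,"dy":0.6,"dz":0,"turn":0}
    - {"dx":5,"dy":0.7,"dz":0,"turn":0}
    - {"dx":5,"dy":0.7,"dz":0,"turn":0}
    - {"dx":5,"dy":0.7,"dz":0,"turn":0}
    - {"dx":5,"dy":0.7,"dz":0,"turn":0}
    - {"dx":5,"dy":0.7,"dz":0,"turn":0}
    - {"dx":0,"dy":0,"dz":0,"turn":-0.128}
    - {"dx":0,"dy":0,"dz":0,"turn":-0.128}
    - {"dx":0,"dy":0,"dz":0,"turn":-0.128}
    - {"dx":0,"dy":0,"dz":0,"turn":-0.128}
    - {"dx":0,"dy":0,"dz":0,"turn":-0.127}
    - {"dx":0,"dy":0,"dz":0,"turn":0}
  grip: 5

```text
t: 11.1
position: [0.5469, 0.2705, 0.1796]
tool_rot: [0.448, 0.894, -0.001, -0.001]
contact_force: [0.1, -0.6, 0.1]
width: 0.0498
grasp_force: 0.0
```

```bash
python3 - <<'E'
from h import *
from scipy.spatial.transform import Rotation as R
s=env.observe();p=s["position"];M=R.from_quat(s["tool_rot"]).as_matrix();print(p,M[:,1].round(3),s["q"].round(2))
print("move cm",((np.array([.550,.2735,.052])-p)@M*100).round(2), "at TCP-S")
im,P,c=cloud("scene")
q=P[(P[...,2]>.087)&(P[...,2]<.112)&(np.hypot(P[...,0]-.55,P[...,1]-.275)<.07)]
print("bar S",q.mean(0),len(q))
q=P[(P[...,2]>.19)&(P[...,2]<.27)&(np.hypot(P[...,0]-.55,P[...,1]-.275)<.07)]
print("fingers S",q.mean(0),q.min(0),q.max(0))
E
```

```text
[0.54688943 0.27049172 0.17957685] [ 0.802  0.598 -0.002] [-0.99  0.45  0.63  1.69 -0.29  1.1   0.36]
move cm [ 0.05  0.45 12.76] at TCP-S
bar S [0.55241061 0.27767472 0.10001169] 393
fingers S [0.57505948 0.29185353 0.23181512] [0.5318917  0.24599686 0.20564991] [0.58469689 0.30401998 0.25855267]
```

Call:
step_arm:
  increments:
    - {"dx":0,"dy":0.4,"dz":2.5,"turn":0}
    - {"dx":0,"dy":0,"dz":3,"turn":0}
    - {"dx":0,"dy":0,"dz":3,"turn":0}
    - {"dx":0,"dy":0,"dz":2,"turn":0}
    - {"dx":0,"dy":0,"dz":1.4,"turn":0}
    - {"dx":0,"dy":0,"dz":0.6,"turn":0}
    - {"dx":0,"dy":0,"dz":0,"turn":0}

```text
t: 11.85
position: [0.5505, 0.273, 0.0554]
tool_rot: [0.45, 0.893, -0.0, -0.0]
contact_force: [-0.2, 0.4, 1.1]
width: 0.0497
grasp_force: 0.0
```

Call:
step_arm:
  increments:
    - {"dx":0,"dy":0,"dz":0,"turn":0}
    - {"dx":0,"dy":0,"dz":0,"turn":0}
    - {"dx":0,"dy":0,"dz":0,"turn":0}
    - {"dx":0,"dy":0,"dz":0,"turn":0}
    - {"dx":0,"dy":0,"dz":0,"turn":0}
  grip: 1
  grip_force: 40

```text
t: 12.35
position: [0.5506, 0.2732, 0.0563]
tool_rot: [0.449, 0.893, 0.0, -0.0]
contact_force: [-1.1, -0.9, 2.2]
width: 0.0161
grasp_force: 40.0
```

```bash
python3 - <<'E'
from h import *
im,P,c=cloud("scene"); cv2.imwrite("pics/s4.png",cv2.resize(im[190:310,310:450],(700,600),interpolation=cv2.INTER_CUBIC))
q=P[(P[...,2]>.03)&(P[...,2]<.15)&(np.hypot(P[...,0]-.55,P[...,1]-.275)<.1)]
for u in range(364,394,4): print(u,[(v,*(P[v,u]*1000).round().astype(int).tolist()) for v in range(232,260,3)])
E
```

```text
364 [(232, 421, 130, -2), (235, 433, 141, 0), (238, 637, 298, 194), (241, 641, 302, 190), (244, 636, 300, 179), (247, 634, 299, 169), (250, 574, 256, 99), (253, 575, 258, 91), (256, 504, 207, 7), (259, 513, 215, 7)]
368 [(232, 627, 297, 205), (235, 635, 305, 205), (238, 635, 306, 199), (241, 634, 306, 190), (244, 627, 303, 176), (247, 628, 305, 170), (250, 568, 263, 101), (253, 566, 262, 90), (256, 496, 213, 7), (259, 502, 219, 4)]
372 [(232, 619, 301, 203), (235, 628, 309, 205), (238, 633, 314, 202), (241, 630, 313, 193), (244, 625, 312, 181), (247, 623, 311, 172), (250, 622, 311, 163), (253, 571, 277, 103), (256, 567, 276, 91), (259, 568, 278, 83)]
376 [(232, 612, 306, 203), (235, 620, 313, 203), (238, 628, 320, 204), (241, 626, 320, 196), (244, 624, 320, 187), (247, 620, 318, 175), (250, 619, 319, 167), (253, 566, 284, 106), (256, 564, 284, 96), (259, 562, 285, 86)]
380 [(232, 607, 312, 205), (235, 613, 318, 203), (238, 621, 325, 204), (241, 621, 326, 197), (244, 621, 328, 190), (247, 614, 324, 176), (250, 614, 326, 169), (253, 559, 290, 106), (256, 560, 292, 99), (259, 558, 292, 88)]
384 [(232, 601, 317, 205), (235, 608, 324, 205), (238, 616, 330, 205), (241, 615, 332, 198), (244, 617, 334, 192), (247, 609, 330, 177), (250, 610, 332, 171), (253, 546, 292, 100), (256, 546, 294, 92), (259, 471, 246, 7)]
388 [(232, 594, 322, 204), (235, 602, 329, 205), (238, 609, 335, 205), (241, 612, 339, 201), (244, 610, 339, 192), (247, 604, 336, 179), (250, 603, 337, 171), (253, 604, 339, 165), (256, 542, 301, 95), (259, 457, 249, 1)]
392 [(232, 588, 328, 205), (235, 596, 334, 205), (238, 601, 339, 203), (241, 607, 344, 202), (244, 607, 346, 195), (247, 605, 346, 186), (250, 598, 343, 173), (253, 599, 345, 166), (256, 535, 307, 96), (259, 481, 275, 34)]
```

View pics/s4.png

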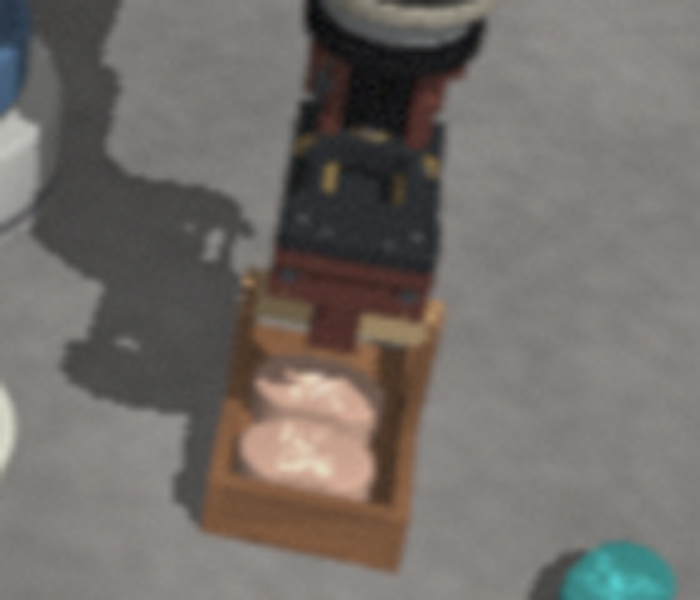

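The picture shows the bar pinched between the fingers near crop (333,330), with both bars lying undisturbed at (310,400) and (305,455). I'll lift, turn the open end to −y and bring the tray towards the pot.

Call:
step_arm:
  increments:
    - {"dx":0,"dy":0,"dz":-0.5,"turn":0}
    - {"dx":0,"dy":0,"dz":-1.2,"turn":0}
    - {"dx":0,"dy":0,"dz":-2.2,"turn":0}
    - {"dx":0,"dy":0,"dz":-2.8,"turn":0}
    - {"dx":0,"dy":0,"dz":-2.5,"turn":0}
    - {"dx":0,"dy":0,"dz":-1.8,"turn":0}
    - {"dx":0,"dy":0,"dz":-1,"turn":0}
    - {"dx":0,"dy":0,"dz":-0.5,"turn":0}
    - {"dx":0,"dy":0,"dz":0,"turn":-0.05}
    - {"dx":0,"dy":0,"dz":0,"turn":-0.1}
    - {"dx":0,"dy":0,"dz":0,"turn":-0.13}
    - {"dx":0,"dy":0,"dz":0,"turn":-0.13}
  grip_force: 60

```text
t: 13.6
position: [0.55, 0.2729, 0.18]
tool_rot: [0.255, 0.967, -0.001, -0.001]
contact_force: [-0.3, 0.1, -3.8]
width: 0.0156
grasp_force: 60.0
```

Call:
step_arm:
  increments:
    - {"dx":0,"dy":0,"dz":0,"turn":-0.13}
    - {"dx":0,"dy":0,"dz":0,"turn":-0.13}
    - {"dx":0,"dy":0,"dz":0,"turn":-0.12}
    - {"dx":0,"dy":0,"dz":0,"turn":-0.1}
    - {"dx":0,"dy":0,"dz":0,"turn":-0.044}
    - {"dx":-0.3,"dy":-1,"dz":0,"turn":0}
    - {"dx":-0.5,"dy":-2,"dz":0,"turn":0}
    - {"dx":-0.6,"dy":-2.6,"dz":0,"turn":0}
    - {"dx":-0.5,"dy":-2.6,"dz":0,"turn":0}
    - {"dx":-0.3,"dy":-1.7,"dz":0,"turn":0}
    - {"dx":-0.2,"dy":-0.9,"dz":0,"turn":0}
    - {"dx":0,"dy":0,"dz":0,"turn":0}

```text
t: 14.8
position: [0.5752, 0.1638, 0.1809]
tool_rot: [0.0, 1.0, -0.0, -0.0]
contact_force: [-1.0, 0.8, -4.2]
width: 0.0155
grasp_force: 60.0
```

```bash
cat >> h.py <<'E'
def soaps(name="scene"):
    s=env.observe(); p=s["position"]; im,P,c=cloud(name); h=cv2.cvtColor(im,cv2.COLOR_BGR2HSV)
    B,G,Rr=[im[...,i].astype(int) for i in range(3)]
    m=(Rr>150)&(B>100)&(Rr-B>15)&(P[...,2]>.02)&(P[...,2]<.22)&(np.hypot(P[...,0]-.575,P[...,1]-.06)<.25)
    q=P[m]; return p,q,im,m
E
python3 - <<'E'
from h import *
s=env.observe();print(s["position"],s["tool_rot"].round(3),s["contact_force"],s["wrist_torque"],s["q"].round(2),s["width"])
for n in("scene","top"):
    p,q,im,m=soaps(n); print(n,len(q)); 
    if len(q): print(np.percentile(q,[2,50,98],axis=0).round(3)); print("fwd from bar",np.histogram((p[1]-q[:,1])*1000,bins=range(-80,110,10)))
    if n=="scene": cv2.imwrite("pics/s5.png",cv2.resize(im[150:300,270:430],(640,600),interpolation=cv2.INTER_CUBIC))
E
```

```text
[0.57515189 0.1638362  0.18088662] [ 0.  1. -0. -0.] [-1.02941158  0.75121069 -4.2168848 ] [ 0.009529   -0.01667404  0.00343068] [-0.69  0.4   0.44  1.71 -0.19  1.08  1.38] 0.015485843236535457
scene 452
[[0.536 0.145 0.055]
 [0.581 0.186 0.154]
 [0.762 0.223 0.218]]
fwd from bar (array([ 5,  2, 22, 77, 68, 72, 42, 71, 54, 34,  5,  0,  0,  0,  0,  0,  0,
        0]), array([-80, -70, -60, -50, -40, -30, -20, -10,   0,  10,  20,  30,  40,
        50,  60,  70,  80,  90, 100]))
top 55
[[0.588 0.129 0.071]
 [0.699 0.168 0.075]
 [0.792 0.233 0.157]]
fwd from bar (array([ 1,  3,  0,  3,  4,  9,  6,  2,  2,  6,  3, 16,  0,  0,  0,  0,  0,
        0]), array([-80, -70, -60, -50, -40, -30, -20, -10,   0,  10,  20,  30,  40,
        50,  60,  70,  80,  90, 100]))
```

View pics/s5.png

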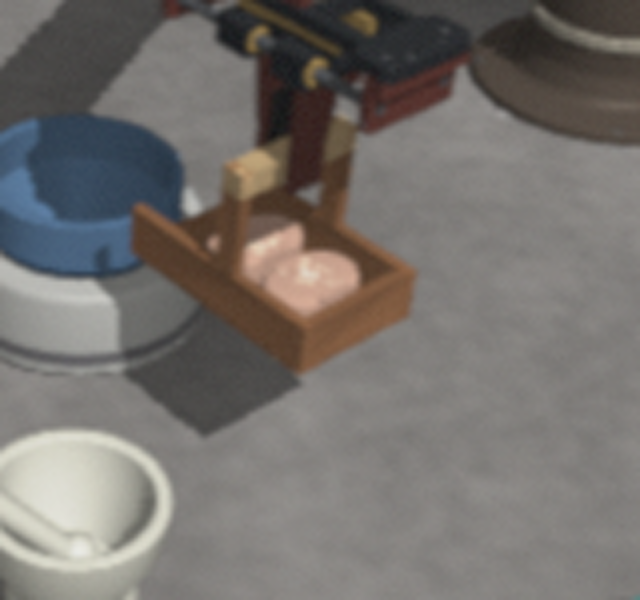

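The picture shows the tray level with its open end toward the pot and both bars at rest, at crop (315,280) and (255,245). The interface gives no tilt command, so I'll slide the bars out over the pot by jerking the tray back under them. First a mild trial stroke.

Call:
step_arm:
  increments:
    - {"dx":0,"dy":-1,"dz":0,"turn":0}
    - {"dx":0,"dy":-2,"dz":0,"turn":0}
    - {"dx":0,"dy":-3,"dz":0,"turn":0}
    - {"dx":0,"dy":-4,"dz":0,"turn":0}
    - {"dx":0,"dy":2,"dz":0,"turn":0}
    - {"dx":0,"dy":1.4,"dz":0,"turn":0}
    - {"dx":0,"dy":0.7,"dz":0,"turn":0}
    - {"dx":0,"dy":0,"dz":0,"turn":0}

```text
t: 15.7
position: [0.5746, 0.109, 0.1806]
tool_rot: [-0.003, 1.0, 0.0, -0.0]
contact_force: [-0.3, 0.3, -2.7]
width: 0.0157
grasp_force: 60.0
```

```bash
cat >> h.py <<'E'
def report():
    s=env.observe();print(s["position"].round(4),s["tool_rot"].round(3),s["contact_force"].round(1),s["wrist_torque"].round(2))
    p,q,im,m=soaps("scene"); k=(np.abs(q[:,0]-.578)<.05)&(q[:,2]>.12)&(q[:,2]<.18); q2=q[k]
    print("on tray",len(q2),np.histogram((p[1]-q2[:,1])*1000,bins=range(-80,110,10))[0],"median x,z",np.median(q2[:,[0,2]],0))
    k=(q[:,2]<.11)&(np.hypot(q[:,0]-.575,q[:,1]+.023)<.075);print("in pot",k.sum(), q[k].mean(0) if k.any() else "")
    return im
E
python3 -c "
from h import *
report()"
```

```text
[0.5746 0.109  0.1806] [-0.003  1.     0.    -0.   ] [-0.3  0.3 -2.7] [ 0.12 -0.04  0.05]
on tray 230 [ 0  0  0  0  0  0 91 60 47 12  0  0  0  3 15  2  0  0] median x,z [0.57846356 0.15377952]
in pot 0
```

The bars slid about 32 mm, as predicted. Now I'll back off for a run-up and make the stroke that drops the front bar.

Call:
step_arm:
  increments:
    - {"dx":0,"dy":0.8,"dz":0,"turn":0}
    - {"dx":0,"dy":1.7,"dz":0,"turn":0}
    - {"dx":0,"dy":2.5,"dz":0,"turn":0}
    - {"dx":0,"dy":2.5,"dz":0,"turn":0}
    - {"dx":0,"dy":1.7,"dz":0,"turn":0}
    - {"dx":0,"dy":0.8,"dz":0,"turn":0}
    - {"dx":0,"dy":0,"dz":0,"turn":0}

```text
t: 16.45
position: [0.5745, 0.2077, 0.1807]
tool_rot: [-0.002, 1.0, -0.0, -0.0]
contact_force: [0.5, -0.4, -4.1]
width: 0.0154
grasp_force: 60.0
```

```bash
python3 -c "
from h import *
report()"
```

```text
[0.5745 0.2077 0.1807] [-0.002  1.    -0.    -0.   ] [ 0.5 -0.4 -4.1] [ 0.04 -0.01 -0.07]
on tray 276 [  0   0   0   0   0   0 101  62  57  22   0   6   0   7  18   3   0   0] median x,z [0.57791134 0.15388033]
in pot 0
```

Call:
step_arm:
  increments:
    - {"dx":0,"dy":-1,"dz":0,"turn":0}
    - {"dx":0,"dy":-2,"dz":0,"turn":0}
    - {"dx":0,"dy":-3,"dz":0,"turn":0}
    - {"dx":0,"dy":-4,"dz":0,"turn":0}
    - {"dx":0,"dy":-4.8,"dz":0,"turn":0}
    - {"dx":0,"dy":3,"dz":0,"turn":0}
    - {"dx":0,"dy":2.4,"dz":0,"turn":0}
    - {"dx":0,"dy":1.6,"dz":0,"turn":0}
    - {"dx":0,"dy":0.8,"dz":0,"turn":0}
    - {"dx":0,"dy":0,"dz":0,"turn":0}

```text
t: 17.5
position: [0.5748, 0.1367, 0.1809]
tool_rot: [-0.002, 1.0, -0.0, -0.0]
contact_force: [0.2, -0.7, -3.7]
width: 0.0157
grasp_force: 60.0
```

```bash
python3 -c "
from h import *
im=report(); cv2.imwrite('pics/s6.png',cv2.resize(im[150:300,240:430],(760,600),interpolation=cv2.INTER_CUBIC))"
```

```text
[0.5748 0.1367 0.1809] [-0.002  1.    -0.    -0.   ] [ 0.2 -0.7 -3.7] [ 0.06 -0.03  0.02]
on tray 50 [ 0  0  0  0  0  0  0  0  0  0  0  0  0  3 22 17  8  0] median x,z [0.59539214 0.15518082]
in pot 0
```

View pics/s6.png

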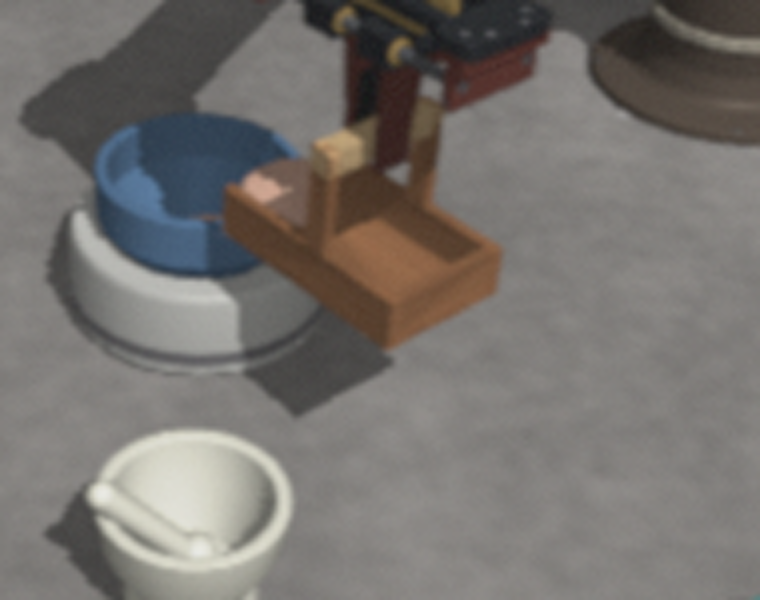

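The picture shows the front bar in the pot, with a pink sliver at (205,215). The second bar lies at the tray's open end at (270,185). One more, milder stroke.

Call:
step_arm:
  increments:
    - {"dx":0,"dy":0.4,"dz":0,"turn":0}
    - {"dx":0,"dy":0.8,"dz":0,"turn":0}
    - {"dx":0,"dy":0.9,"dz":0,"turn":0}
    - {"dx":0,"dy":0.6,"dz":0,"turn":0}
    - {"dx":0,"dy":0.3,"dz":0,"turn":0}
    - {"dx":0,"dy":0,"dz":0,"turn":0}

```text
t: 18.15
position: [0.5748, 0.167, 0.1808]
tool_rot: [-0.002, 1.0, -0.0, -0.0]
contact_force: [0.1, -0.8, -3.5]
width: 0.0156
grasp_force: 60.0
```

Call:
step_arm:
  increments:
    - {"dx":0,"dy":-1,"dz":0,"turn":0}
    - {"dx":0,"dy":-2,"dz":0,"turn":0}
    - {"dx":0,"dy":-3,"dz":0,"turn":0}
    - {"dx":0,"dy":-4,"dz":0,"turn":0}
    - {"dx":0,"dy":2.2,"dz":0,"turn":0}
    - {"dx":0,"dy":2.2,"dz":0,"turn":0}
    - {"dx":0,"dy":2,"dz":0,"turn":0}
    - {"dx":0,"dy":2,"dz":0,"turn":0}
    - {"dx":0,"dy":1.4,"dz":0,"turn":0}
    - {"dx":0,"dy":0.7,"dz":0,"turn":0}
    - {"dx":0,"dy":0,"dz":0,"turn":0}

```text
t: 19.25
position: [0.5749, 0.1715, 0.1809]
tool_rot: [-0.002, 1.0, -0.0, -0.0]
contact_force: [-0.8, 0.1, -2.8]
width: 0.0157
grasp_force: 60.0
```

```bash
python3 -c "
from h import *
im=report()
im2,P,c=cloud('top'); q,_=pot('top',.09,.16); print(rim(q,(.5725,-.0275)))
q,_=pot('scene',.09,.16); print(rim(q,(.575,-.0225)))
cv2.imwrite('pics/s7.png',np.hstack([cv2.resize(im[150:300,240:390],(400,400)),cv2.resize(im2[160:280,240:360],(400,400))]))"
```

```text
[0.5749 0.1715 0.1809] [-0.002  1.    -0.    -0.   ] [-0.8  0.1 -2.8] [-0.01  0.05 -0.  ]
on tray 0 [0 0 0 0 0 0 0 0 0 0 0 0 0 0 0 0 0 0] median x,z [nan nan]
in pot 87 [ 0.58325384 -0.04079511  0.08199217]
('centre', array([ 0.5726, -0.0297,  0.0666]), 'z', np.float64(0.1149), 'slopes deg', array([ 0.3, -0.1]), 33)
('centre', array([ 0.5754, -0.0251,  0.067 ]), 'z', np.float64(0.1135), 'slopes deg', array([0.8, 0.2]), 27)
  return _methods._mean(a, axis=axis, dtype=dtype,
  ret = um.true_divide(
```

View pics/s7.png

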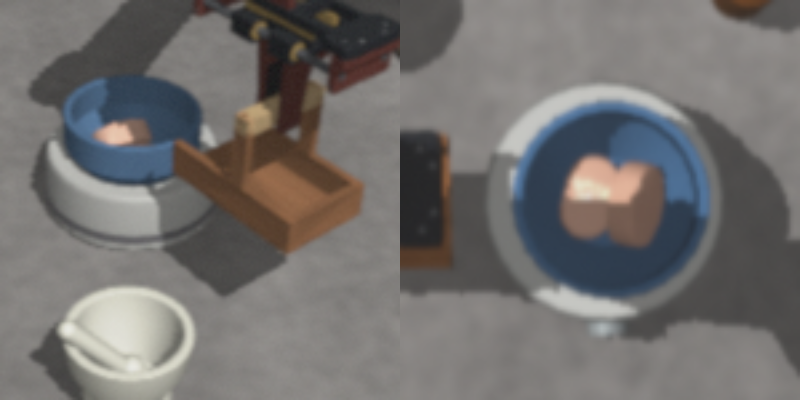

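Both bars are in the pot, seen lying at about (615,200) in the top view, and the pot still sits level with its rim at 0.114 m. Now I'll set the tray down on clear ledge near where it stood.

Call:
step_arm:
  increments:
    - {"dx":0.3,"dy":1,"dz":0,"turn":0}
    - {"dx":0.6,"dy":2.2,"dz":0,"turn":0}
    - {"dx":0.7,"dy":3,"dz":0.5,"turn":0}
    - {"dx":0.6,"dy":2.5,"dz":1.5,"turn":0}
    - {"dx":0.3,"dy":1.2,"dz":2.5,"turn":0}
    - {"dx":0,"dy":0,"dz":2.5,"turn":0}
    - {"dx":0,"dy":0,"dz":2.2,"turn":0}
    - {"dx":0,"dy":0,"dz":1.4,"turn":0}
    - {"dx":0,"dy":0,"dz":0.7,"turn":0}
    - {"dx":0,"dy":0,"dz":0.4,"turn":0}
    - {"dx":0,"dy":0,"dz":0.3,"turn":0}
    - {"dx":0,"dy":0,"dz":0.2,"turn":0}

```text
t: 20.65
position: [0.5502, 0.2703, 0.0595]
tool_rot: [-0.001, 1.0, 0.0, 0.001]
contact_force: [-0.4, -0.3, -3.0]
width: 0.0155
grasp_force: 60.0
```

Call:
step_arm:
  increments:
    - {"dx":0,"dy":0,"dz":0.1,"turn":0}
    - {"dx":0,"dy":0,"dz":0.1,"turn":0}
    - {"dx":0,"dy":0,"dz":0,"turn":0}

```text
t: 20.95
position: [0.5498, 0.2702, 0.0571]
tool_rot: [-0.001, 1.0, 0.0, 0.0]
contact_force: [-0.6, -0.3, -2.1]
width: 0.0158
grasp_force: 60.0
```

Call:
step_arm:
  increments:
    - {"dx":0,"dy":0,"dz":0.1,"turn":0}
    - {"dx":0,"dy":0,"dz":0.05,"turn":0}
    - {"dx":0,"dy":0,"dz":0,"turn":0}

```text
t: 21.25
position: [0.5499, 0.2703, 0.0563]
tool_rot: [-0.001, 1.0, 0.0, 0.0]
contact_force: [-1.4, -0.8, 4.9]
width: 0.0157
grasp_force: 60.0
```

Touchdown. I'll release and retreat.

Call:
step_arm:
  increments:
    - {"dx":0,"dy":0,"dz":0,"turn":0}
    - {"dx":0,"dy":0,"dz":0,"turn":0}
    - {"dx":0,"dy":0,"dz":0,"turn":0}
    - {"dx":0,"dy":0,"dz":0,"turn":0}
    - {"dx":0,"dy":0,"dz":-1.5,"turn":0}
    - {"dx":0,"dy":0,"dz":-3,"turn":0}
    - {"dx":0,"dy":0,"dz":-4,"turn":0}
    - {"dx":0,"dy":0,"dz":-4,"turn":0}
    - {"dx":0,"dy":0,"dz":-2,"turn":0}
    - {"dx":0,"dy":0,"dz":0,"turn":0}
  grip: 5

```text
t: 22.25
position: [0.5516, 0.2708, 0.2052]
tool_rot: [-0.001, 1.0, 0.002, 0.003]
contact_force: [1.4, 0.1, 1.2]
width: 0.05
grasp_force: 0.0
```

```bash
python3 - <<'E'
from h import *
s=env.observe();print(s["position"],s["contact_force"],s["grasp_force"])
im,P,c=cloud("scene")
q=P[(P[...,2]>.025)&(P[...,2]<.045)&(np.abs(P[...,0]-.55)<.07)&(np.abs(P[...,1]-.27)<.1)]
print("lips z",np.percentile(q[:,2],[50,90,98]),q.min(0),q.max(0))
q=P[(P[...,2]>.003)&(P[...,2]<.012)&(np.abs(P[...,0]-.553)<.03)&(np.abs(P[...,1]-.27)<.07)]
A=np.c_[q[:,:2]-[.55,.27],np.ones(len(q))];print("floor",len(q),np.linalg.lstsq(A,q[:,2],rcond=None)[0])
_,T,_=cloud("top")
p=T[130:175,190:240].reshape(-1,3);p=p[(p[:,2]>.065)&(p[:,2]<.08)];print("mortar",p.mean(0))
p=T[142:168,330:358].reshape(-1,3);p=p[p[:,2]>.09];print("bottle",p.mean(0))
T0=np.load("top0.npy");p=T0[130:175,190:240].reshape(-1,3);p=p[(p[:,2]>.065)&(p[:,2]<.08)];print("mortar before",p.mean(0))
p,q,im,m=soaps();k=(q[:,2]<.11)&(np.hypot(q[:,0]-.575,q[:,1]+.023)<.075);print("in pot",k.sum())
E
```

```text
[0.55163052 0.27083044 0.2051758 ] [1.35553993 0.12349052 1.23766306] 0.0
lips z [0.03330225 0.03611666 0.04233379] [0.49927941 0.18620502 0.02504413] [0.59699045 0.33905422 0.04480235]
floor 445 [0.01643015 0.00337781 0.00661627]
mortar [0.74901773 0.1882202  0.07375385]
bottle [ 0.73998026 -0.14492068  0.10506398]
mortar before [0.74842549 0.18777433 0.07385346]
in pot 146
```

The tray is flat and empty, the mortar and bottle haven't moved, and nothing touches the robot, so I'm handing in.

```bash
python3 -c "
from cell import env
print(env.job_done())"
```

```text
the job is handed in; nothing more can be done
None
```

I handed the job in at about 22 s, with no verdict shown: the pot sits level and home in the melter, both soap bars are in it, and the tray is flat and empty on the ledge, but I slid the bars out with quick back-jerks instead of tipping because the interface has no tilt.

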